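File the slide cases and log the batch

TASK

Open the slide file by lifting the keeper plate straight up off its two dowels, keeping it level, and lay it flat and lengthwise on the middle of the black mat. Then slide every slide case waiting in the two white caddies down between the two binders of its own colour until it rests upright on the floor of their bay, with a binder upright on either side of it. Last, swing the counter's lever right to its stop and let it spring back; leave the bottle and the mug where they are.

Things in the scene. Friction and masses are not known exactly. Their poses are not given: they have to be found in the camera images.
- case_blue: blue slide case (None if absent), 150 g, mm. Body 66 (own x) x 20 thick (y) x 78 tall (z); origin centre of underside. Foot tapers from 20 thick at 16 up to 12 at the bottom. Centred grip tab on top, 44 (x) x 10 thick (y), height 78 to 114. Half turn about z is the same. Stands in a slot (24 wide, floor 8, ribs to 28 above desk) of a loose white caddy with two slots 70 apart
- binder_blue_a: blue binder standing loose in the blue bay, on its +y side; mm: 66 long (x) x 22 thick (y) x 80 tall, half-round spine (radius 11) on top, no tab; 160 g; origin at the centre of its underside. The pair stand about 9 apart and slide or lean aside when a case is pushed down between them
- binder_blue_b: blue binder standing loose in the blue bay, on its -y side; mm: 66 long (x) x 22 thick (y) x 80 tall, half-round spine (radius 11) on top, no tab; 160 g; origin at the centre of its underside. The pair stand about 9 apart and slide or lean aside when a case is pushed down between them
- bay_blue: grey open-topped bay, fixed in the rack, holding the two blue binders; mm. Outside 80 (x) x 76 (y); inside 70 along the row (own y), 73 along x; walls across the row 60 tall, lips at the x ends 14 tall; floor 4 thick. Origin under the floor centre, 4 above the desk; a case fully down has its origin 4 above this. The order of the bays in the row varies
- case_green: green slide case (None if absent), 150 g, mm. Body 66 (own x) x 20 thick (y) x 78 tall (z); origin centre of underside. Foot tapers from 20 thick at 16 up to 12 at the bottom. Centred grip tab on top, 44 (x) x 10 thick (y), height 78 to 114. Half turn about z is the same. Stands in a slot (24 wide, floor 8, ribs to 28 above desk) of a loose white caddy with two slots 70 apart
- binder_green_a: green binder standing loose in the green bay, on its +y side; mm: 66 long (x) x 22 thick (y) x 80 tall, half-round spine (radius 11) on top, no tab; 160 g; origin at the centre of its underside. The pair stand about 9 apart and slide or lean aside when a case is pushed down between them
- binder_green_b: green binder standing loose in the green bay, on its -y side; mm: 66 long (x) x 22 thick (y) x 80 tall, half-round spine (radius 11) on top, no tab; 160 g; origin at the centre of its underside. The pair stand about 9 apart and slide or lean aside when a case is pushed down between them
- bay_green: grey open-topped bay, fixed in the rack, holding the two green binders; mm. Outside 80 (x) x 76 (y); inside 70 along the row (own y), 73 along x; walls across the row 60 tall, lips at the x ends 14 tall; floor 4 thick. Origin under the floor centre, 4 above the desk; a case fully down has its origin 4 above this. The order of the bays in the row varies
- case_yellow: yellow slide case (None if absent), 150 g, mm. Body 66 (own x) x 20 thick (y) x 78 tall (z); origin centre of underside. Foot tapers from 20 thick at 16 up to 12 at the bottom. Centred grip tab on top, 44 (x) x 10 thick (y), height 78 to 114. Half turn about z is the same. Stands in a slot (24 wide, floor 8, ribs to 28 above desk) of a loose white caddy with two slots 70 apart
- binder_yellow_a: yellow binder standing loose in the yellow bay, on its +y side; mm: 66 long (x) x 22 thick (y) x 80 tall, half-round spine (radius 11) on top, no tab; 160 g; origin at the centre of its underside. The pair stand about 9 apart and slide or lean aside when a case is pushed down between them
- binder_yellow_b: yellow binder standing loose in the yellow bay, on its -y side; mm: 66 long (x) x 22 thick (y) x 80 tall, half-round spine (radius 11) on top, no tab; 160 g; origin at the centre of its underside. The pair stand about 9 apart and slide or lean aside when a case is pushed down between them
- bay_yellow: grey open-topped bay, fixed in the rack, holding the two yellow binders; mm. Outside 80 (x) x 76 (y); inside 70 along the row (own y), 73 along x; walls across the row 60 tall, lips at the x ends 14 tall; floor 4 thick. Origin under the floor centre, 4 above the desk; a case fully down has its origin 4 above this. The order of the bays in the row varies
- case_red: red slide case (None if absent), 150 g, mm. Body 66 (own x) x 20 thick (y) x 78 tall (z); origin centre of underside. Foot tapers from 20 thick at 16 up to 12 at the bottom. Centred grip tab on top, 44 (x) x 10 thick (y), height 78 to 114. Half turn about z is the same. Stands in a slot (24 wide, floor 8, ribs to 28 above desk) of a loose white caddy with two slots 70 apart
- binder_red_a: red binder standing loose in the red bay, on its +y side; mm: 66 long (x) x 22 thick (y) x 80 tall, half-round spine (radius 11) on top, no tab; 160 g; origin at the centre of its underside. The pair stand about 9 apart and slide or lean aside when a case is pushed down between them
- binder_red_b: red binder standing loose in the red bay, on its -y side; mm: 66 long (x) x 22 thick (y) x 80 tall, half-round spine (radius 11) on top, no tab; 160 g; origin at the centre of its underside. The pair stand about 9 apart and slide or lean aside when a case is pushed down between them
- bay_red: grey open-topped bay, fixed in the rack, holding the two red binders; mm. Outside 80 (x) x 76 (y); inside 70 along the row (own y), 73 along x; walls across the row 60 tall, lips at the x ends 14 tall; floor 4 thick. Origin under the floor centre, 4 above the desk; a case fully down has its origin 4 above this. The order of the bays in the row varies
- rack: sizes in mm: fixed dark base plate, 84 x 346 x 4, carrying the row of four bays along its own y, 76 apart. Posts 90 tall (tops 94 above the desk) at own y = +-162 with a steel dowel on each, 8 in diameter, 14 tall. Origin at the centre of its underside, on the desk
- keeper: sizes in mm: aluminium keeper plate, 40 (own x) x 352 (own y) x 6 thick, 250 g, lying on the two posts over the row with its two 10 holes (own y = +-162) around the dowels. Origin at the centre of its underside (94 above the desk at the start). In the middle a black upright grip rib, 34 long (x) x 10 thick (y), from 6 to 40 above the origin
- mat: sizes in mm: fixed thin black rubber mat on the desk, to the left, 80 (own x) x 380 (own y) x 3 thick; origin at the centre of its underside
- lever_pivot (a point): sizes in mm: the vertical axis of the flat steel lever on top of the white batch counter (76 x 76 x 50 tall, fixed on the desk to the right); this point is 55 above the desk, 15 from the counter's centre
- lever_knob (a point): sizes in mm: middle of the red upright knob at the lever's end, 60 from the axis; the knob is a round post 12 in diameter, standing from 61 to 95 above the desk; this point is 78 above the desk. The lever's arm is 14 wide, 55 to 61 above the desk
- lever (a joint): angle of the sprung lever: 0 at rest, 1.1 rad at its stop; grows anticlockwise seen from above; the spring returns it to 0 when let go (about 0.7 N at the knob to start, 2.5 N at the stop)
- spray_bottle: bystander: white bottle with a green label, 60 diameter, 150 tall; origin at its underside
- pen_mug: bystander: blue mug, 72 diameter, 85 tall; origin at its underside

How it is judged:
By the outcome, as a careful person would: the job done as asked, in the order asked, and still so for the second after the job is handed in, with the robot touching nothing.
Of case_blue, case_green, case_yellow, case_red only 3 to 4 are there at a start; the rules pass over those that are not, and their reading is None.
At some moment in a run one of caddy_left, caddy_right may be knocked a few centimetres aside while the robot is not near it.
It also fails if it takes over 210 s, if anything falls off the work surface, if the arm or the gripper's body presses on something with over 40 N, if the wrist force passes 120 N, or if a joint passes its speed limit or range.

ROBOT

A 6-joint arm with a two-finger parallel gripper is mounted at the origin on the work surface. World frame = base frame: x ahead of the robot, y to its left, z up, the work surface at z = 0. Lengths are in m, angles in rad, forces in N, time in s.
With the tool pointing down it reaches from about 0.275 to 0.725 m from the base axis. Payload 5.6 kg.
Tool frame: the origin (TCP) lies midway between the tips of the shut fingers; the grasp point (between the pads) lies 19 mm behind it; y points along the fingers, x is the direction in which the jaws open and shut, and the axes are right-handed (so a half turn about y gives the same grasp; the last joint's range is limited). The gripper opens to 85 mm and grips with 20 to 120 N. Pads are 22 mm wide; open, the fingers measure 114 mm over their backs; the gripper's body (76 mm by 85 mm) begins 54 mm behind the grasp point. The pads swing forward as they close: fully open they stand 13 mm farther back than shut.
Start: joints at [1.607, 0.255, 0.108, 0, -1.424, -0.285], TCP at [0.135, 0.533, 0.203] pointing down, gripper open.
Joint ranges: [-2.95, 2.95], [-1.21, 1.97], [-1.09, 1.5], [-2.87, 1.71], [-2.94, -0.07], [-3.05, 3.05]. Speed limits (rad/s): [2.57, 2.57, 3.14, 3.14, 3.14, 3.14].

INTERFACE

Orientations are given as a 3x3 rotation matrix whose columns are the frame's x, y, z axes.
In Python, from station import * gives the robot as it stands. Calls block until the motion is done:
- move_to(position, orientation): joint-space move of the TCP to a pose.
- move_straight(position, attitude=None, velocity=0.15, stop_force=None): straight line of the TCP; attitude=None keeps the orientation; velocity is the mean speed in m/s. With stop_force (N) it stops when the force on the tool has changed by that much, and returns True; else False.
- move_j(angles): joint-space move.
- command_gripper(opening): finger opening in m; the grip force is fixed at half the most; returns when the fingers have stopped.
- pause(seconds).
- ik(position, orientation): joint angles nearest the present ones, or None.
- capture(name): name is "scene" or "top" or "wrist"; returns a dict with "frame" (420x560x3 uint8, red, green, blue), "camera_matrix" (3x3 intrinsics, pixels), "cam_to_world" (4x4, takes a point from camera to world coordinates); the wrist camera has in their place "hand_eye" (4x4, takes a point from camera to tool coordinates, whose origin is the TCP and whose axes are the tool frame's). Camera axes: x right, y down, z forward; pixel columns grow to the right and rows downward; lengths in m; the calibration is good to about 2 mm. A picture is of the moment at which its call begins: read the wrist's pose just before it. There is no depth.
A pose or a line that the arm cannot do raises MotionError and nothing moves.
- finish_job(): hands the job in, once; it reports no verdict.
Readings, each from a call of its own:
- read_time(): time.
- read_joint_positions(): joint angles.
- read_qd(): joint speeds.
- read_tau(): joint torques, N m.
- read_position(): TCP position.
- read_ee_rot(): TCP orientation.
- read_ft_force(): force on the tool from outside, world axes, zero at the start.
- read_moment(): the same for the moment, N m.
- read_opening(): finger opening in m.
Only numpy, scipy, OpenCV 4.12 (cv2) and the standard library are available. Lean on these libraries where they do the work, as an engineer would, in place of code of your own. Each camera call takes 0.05 s, during which the arm holds its last target.

## Working session

There is one attempt and no reset: what is moved stays moved. The work goes in short steps, each a Python script; the robot and the scene stay as the last script left them, time stands still between calls to the robot, and variables do not carry over. Pictures are saved under pics/ and viewed, and the job is handed in when it is done.

```bash
mkdir -p pics; ls; cat > h.py <<'E'
from station import *
import numpy as np, cv2
def snap(name, fn):
    d=capture(name); cv2.imwrite('pics/'+fn+'.png', cv2.cvtColor(d['frame'],cv2.COLOR_RGB2BGR)); return d
def ray(d,u,v,T=None):
    T=d['cam_to_world'] if T is None else T
    K=d['camera_matrix']; r=np.linalg.solve(K,[u,v,1.0]); return T[:3,3], T[:3,:3]@r
def onz(d,u,v,z,T=None):
    o,r=ray(d,u,v,T); return o+r*(z-o[2])/r[2]
def proj(d,p,T=None):
    T=d['cam_to_world'] if T is None else T
    q=np.linalg.inv(T)@np.append(p,1); q=d['camera_matrix']@q[:3]; return q[:2]/q[2]
E
python3 - <<'E'
from h import *
for n in('scene','top','wrist'):
    d=snap(n,n+'0'); print(n,d['camera_matrix'].round(1).tolist(),(d.get('cam_to_world') if 'cam_to_world' in d else d['hand_eye']).round(3).tolist())
print(read_time(),read_position(),read_ee_rot().round(3) if hasattr(read_ee_rot(),'round') else read_ee_rot())
E
```

```text
pics
scene [[396.3, 0.0, 275.9], [0.0, 396.3, 219.5], [0.0, 0.0, 1.0]] [[-0.595, 0.486, -0.64, 1.158], [0.803, 0.374, -0.464, 0.409], [0.014, -0.79, -0.613, 0.68], [0.0, 0.0, 0.0, 1.0]]
top [[523.2, 0.0, 272.3], [0.0, 523.2, 206.8], [0.0, 0.0, 1.0]] [[0.018, -0.997, 0.073, 0.473], [-1.0, -0.017, 0.009, -0.019], [-0.007, -0.074, -0.997, 1.509], [0.0, 0.0, 0.0, 1.0]]
wrist [[312.2, 0.0, 280.6], [0.0, 312.2, 211.6], [0.0, 0.0, 1.0]] [[1.0, 0.0, 0.001, 0.001], [-0.001, -0.275, 0.961, -0.17], [0.0, -0.961, -0.275, 0.071], [0.0, 0.0, 0.0, 1.0]]
0.15 [0.13528444 0.53267293 0.20259758] [[-0.246 -0.     0.969]
 [-0.969 -0.001 -0.246]
 [ 0.001 -1.     0.   ]]
```

View pics/top0.png

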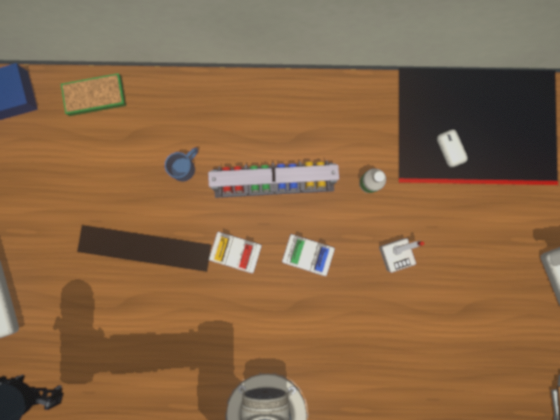

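View pics/scene0.png

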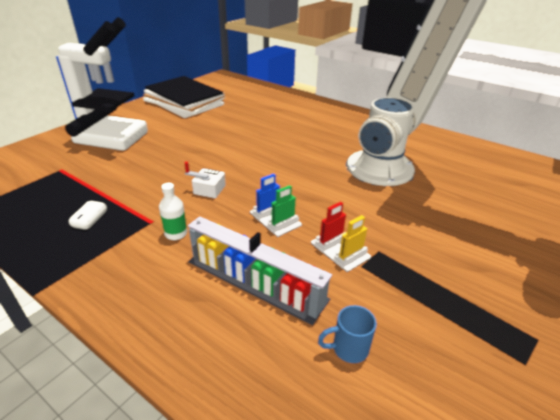

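View pics/wrist0.png

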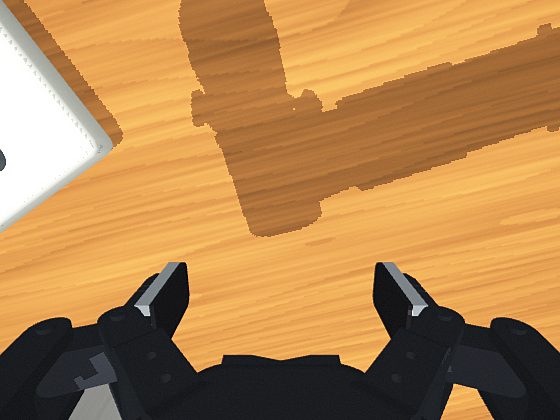

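```bash
python3 - <<'E'
from h import *
d=snap('top','top1'); f=d['frame']; hsv=cv2.cvtColor(f,cv2.COLOR_RGB2HSV)
crop=cv2.cvtColor(f,cv2.COLOR_RGB2BGR)[130:290,60:460]
cv2.imwrite('pics/topz.png',cv2.resize(crop,(800,320),interpolation=cv2.INTER_CUBIC))
def rep(nm,m,z,amin=6):
    n,l,s,c=cv2.connectedComponentsWithStats(m.astype(np.uint8))
    for i in range(1,n):
        if s[i,4]>=amin:
            ys,xs=np.where(l==i)
            P=np.array([onz(d,x,y,z)[:2] for x,y in zip(xs,ys)],np.float32)
            r=cv2.minAreaRect(P*1000); print(nm,s[i,4],c[i].round(1),'mean',(P.mean(0)*1000).round(1),'rect',np.round(r[0],1),np.round(r[1],1),round(r[2],1))
H,S,V=[hsv[...,i].astype(int) for i in range(3)]
roi=np.zeros(H.shape,bool); roi[140:290,60:440]=1
rep('yel',roi&(H>20)&(H<33)&(S>150)&(V>150),.122)
rep('red',roi&((H<6)|(H>174))&(S>150)&(V>100),.122)
rep('grn',roi&(H>40)&(H<85)&(S>120),.122)
rep('blu',roi&(H>100)&(H<130)&(S>120),.122)
rep('keeper',roi&(S<60)&(V>120),.1,100)
rep('mat',roi&(V<60)&(S<130),.003,300)
E
```

```text
yel 19 [309.  163.1] mean [ 693.9 -103.3] rect [ 694.2 -103.3] [ 5.4 16. ] 0.9
yel 18 [319.8 163.1] mean [ 694.6 -132.2] rect [ 694.7 -132.6] [ 5.4 16. ] 0.9
yel 22 [309.9 183.8] mean [ 638.4 -106.4] rect [ 639.1 -106.6] [ 8. 16.] 1.0
yel 27 [321.1 183.4] mean [ 639.8 -136.2] rect [ 639.6 -135.9] [ 8. 16.] 1.0
yel 151 [221.1 248.7] mean [461.9 126.3] rect [462.3 126.4] [17.6 59.1] 72.9
red 17 [225.9 168.1] mean [676.8 118.5] rect [677.1 118.4] [ 5.4 16.1] 0.9
red 14 [237.2 167.4] mean [679.1  88.4] rect [680.3  89. ] [ 5.4 16.1] 0.9
red 185 [419.6 179.9] mean [ 653.8 -398.2] rect [ 653.4 -396.5] [ 10.7 106.4] 1.0
red 25 [226.9 188.6] mean [621.9 114.7] rect [622.  114.4] [ 8. 16.] 1.0
red 19 [238.3 188. ] mean [623.9  84.2] rect [623.9  85.1] [ 5.4 16. ] 1.0
red 10 [420.8 243. ] mean [ 486.1 -400.8] rect [ 486.1 -400. ] [5.3 8. ] 1.0
red 124 [245.3 256.2] mean [443.2  61.8] rect [443.4  61.9] [14.9 58.1] 74.4
grn 8 [254.5 187. ] mean [627.3  41.1] rect [627.3  41.1] [5.7 5.7] 45.9
grn 7 [265.3 186.4] mean [629.3  12.4] rect [629.1  11.8] [2.7 8. ] 1.0
grn 16 [298.6 249.8] mean [462.5
[... 222 characters left out ...]
.2 -61.5] rect [634.4 -61.4] [10.7 16. ] 1.0
blu 23 [281.6 185.6] mean [632.3 -31.1] rect [632.5 -30.8] [ 8.  13.3] 1.0
blu 100 [322.  259.9] mean [ 437.  -140.7] rect [ 439.3 -139.8] [16.6 57.5] 72.1
keeper 2073 [273.  175.6] mean [661.7  -7.5] rect [657.6  -8. ] [ 58.1 353.3] 4.3
keeper 374 [374.3 179.3] mean [ 656.1 -281.9] rect [ 656.3 -281.7] [55.3 58. ] 45.7
keeper 937 [236. 252.] mean [453.5  88.2] rect [453.6  91.9] [126.6  80.1] 74.2
keeper 1017 [307.  254.5] mean [ 450.1 -102.3] rect [ 449.7 -104.8] [125.7  80.3] 73.5
keeper 832 [398.7 254.2] mean [ 455.4 -347.8] rect [ 457.  -355.3] [74.7 97.4] 19.3
mat 1337 [420.6 157.3] mean [ 735.2 -433.8] rect [ 733.2 -431.2] [105.4 112.7] 0.9
```

View pics/topz.png

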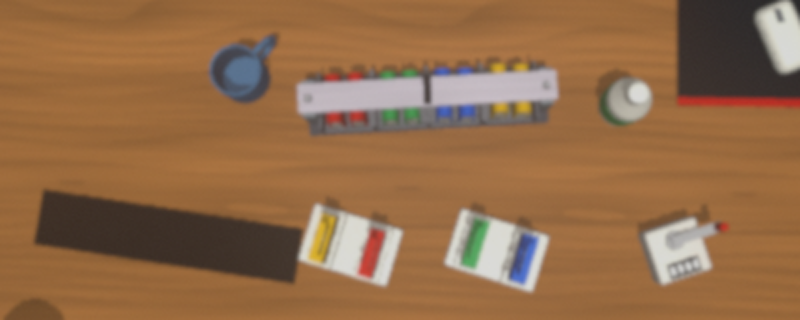

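```bash
cat >> h.py <<'E'
def R(deg):
    c,s=np.cos(np.radians(deg)),np.sin(np.radians(deg))
    return np.array([[s,0,c],[-c,0,s],[0,-1,0]],float)
def wsnap(fn):
    p=np.array(read_position()); r=np.array(read_ee_rot())
    d=snap('wrist',fn); T=np.eye(4); T[:3,:3]=r; T[:3,3]=p
    d['cam_to_world']=T@d['hand_eye']; import pickle; pickle.dump(d,open('pics/'+fn+'.pkl','wb')); return d
E
python3 - <<'E'
from h import *
print(read_time())
for fn,p in (('w_mat',(.42,.29,.32)),('w_cad',(.42,0,.32)),('w_lev',(.42,-.33,.32)),('w_rack',(.60,-.01,.32))):
    try:
        move_to(p,R(0)); wsnap(fn); print(fn,read_position(),read_joint_positions())
    except Exception as e: print(fn,e)
print(read_time())
E
```

```text
0.2
w_mat [0.4194666  0.290655   0.31941527] [ 9.13057852e-01  1.71662636e-01  2.92514362e-01 -3.34710796e-04
 -1.69262141e+00  6.58703901e-01]
w_cad [0.42030483 0.00102646 0.31971334] [ 3.78302033e-01 -1.45174785e-02  8.79936548e-02 -3.02006209e-04
 -1.67375919e+00  1.19375224e+00]
w_lev [ 0.42064409 -0.32886355  0.32025575] [-3.70359222e-01  2.20350760e-01  3.55693767e-01 -2.23818978e-04
 -1.70561176e+00  1.94292605e+00]
w_rack [ 0.59979125 -0.01122559  0.3204846 ] [ 2.41792883e-01  3.65015197e-01  5.55647388e-01  3.00996261e-04
 -1.76077708e+00  1.32757626e+00]
5.6
```

View pics/w_mat.png

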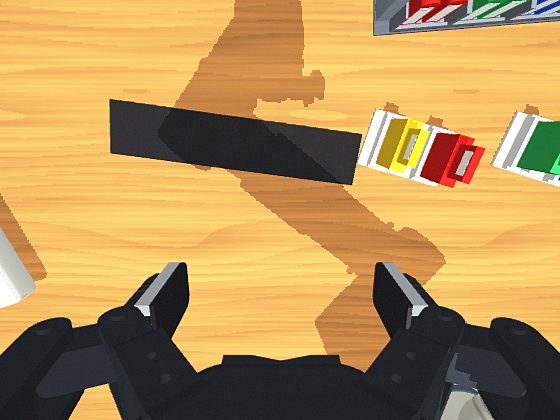

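View pics/w_cad.png

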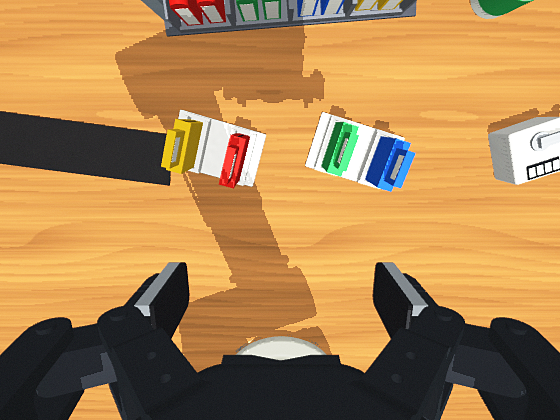

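View pics/w_lev.png

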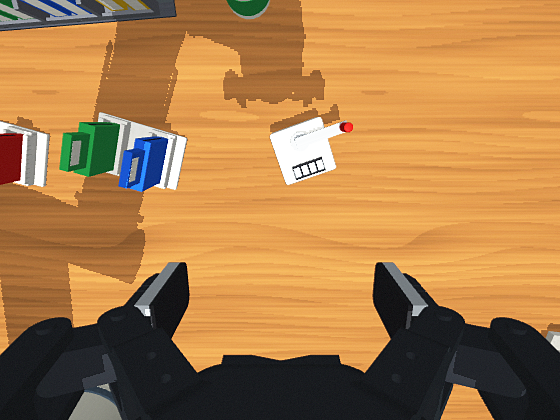

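View pics/w_rack.png

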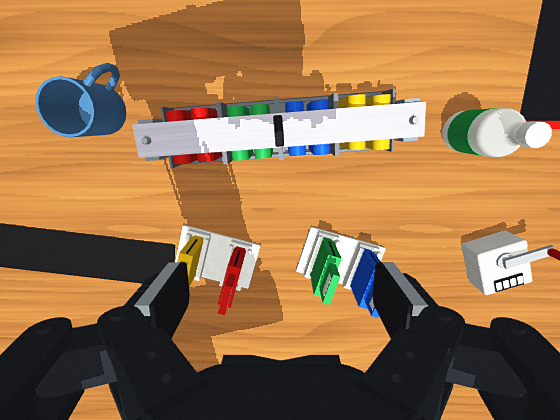

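```bash
python3 - <<'E'
from h import *
import pickle
L=lambda n:pickle.load(open('pics/'+n+'.pkl','rb'))
d=L('w_mat'); f=d['frame'].astype(int)
m=(f.max(2)<75); m[200:]=0
n,l,s,c=cv2.connectedComponentsWithStats(m.astype(np.uint8)); i=1+np.argmax(s[1:,4])
cn=max(cv2.findContours((l==i).astype(np.uint8),cv2.RETR_EXTERNAL,cv2.CHAIN_APPROX_NONE)[0],key=cv2.contourArea)[:,0]
P=np.array([onz(d,u,v,.003)[:2]*1000 for u,v in cn],np.float32)
print('mat',s[i],cv2.minAreaRect(P),np.round(cv2.boxPoints(cv2.minAreaRect(P))))
d=L('w_rack'); f=d['frame'].astype(int)
hsv=cv2.cvtColor(d['frame'],cv2.COLOR_RGB2HSV).astype(int)
m=((hsv[...,1]<40)&(hsv[...,2]>100)); 
m[:85]=0;m[175:]=0;m[:,:130]=0;m[:,430:]=0
m=cv2.morphologyEx(m.astype(np.uint8),cv2.MORPH_OPEN,np.ones((5,5)))
m=cv2.morphologyEx(m,cv2.MORPH_CLOSE,np.ones((1,15)))
n,l,s,c=cv2.connectedComponentsWithStats(m); i=1+np.argmax(s[1:,4])
ys,xs=np.where(l==i)
P=np.array([onz(d,u,v,.1)[:2]*1000 for u,v in zip(xs,ys)],np.float32)
print('keeper',s[i],cv2.minAreaRect(P))
for q in((146,140),(413,119)): print('dowel',onz(d,*q,.108)*1000)
m=(f.max(2)<60); m[:100]=0;m[155:]=0;m[:,265:]&=True;m[:,:265]=0;m[:,295:]=0
ys,xs=np.where(m); print('rib px',xs.min(),xs.max(),ys.min(),ys.max(), [np.round(onz(d,*q,z)*1000) for q,z in(((278.5,116),.134),((278.5,146),.1),((278.5,146),.134))])
im=cv2.cvtColor(d['frame'],cv2.COLOR_RGB2BGR)
cv2.imwrite('pics/rackz.png',cv2.resize(im[80:180,130:430],(900*8//9,800//3),interpolation=cv2.INTER_CUBIC))
E
```

```text
mat [  110    99   252    86 13067] ((458.7984313964844, 358.750244140625), (377.2980651855469, 79.47284698486328), 82.42129516601562) [[395. 177.]
 [473. 167.]
 [523. 541.]
 [444. 551.]]
keeper [  133   102   293    56 10029] ((656.8933715820312, -10.015975952148438), (51.1445198059082, 351.8243103027344), 4.041747570037842)
dowel [650.17724472 148.97434766 108.        ]
dowel [ 674.12766612 -167.95341668  108.        ]
rib px 273 283 115 145 [array([677., -10., 134.]), array([642., -10., 100.]), array([645., -10., 134.])]
```

View pics/rackz.png

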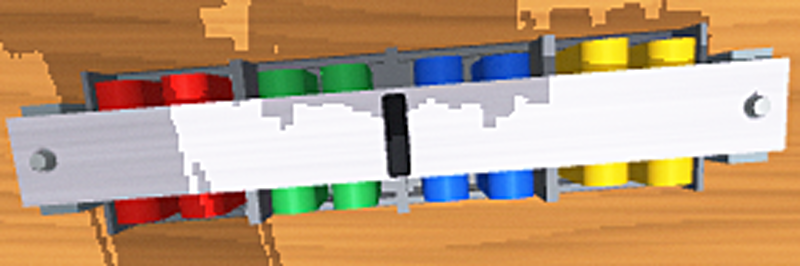

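```bash
python3 - <<'E'
from h import *
K=np.array([.661,-.010]); 
move_to((*K,.18),R(4.2)); command_gripper(.05)
print('stop',move_straight((*K,.106),velocity=.06,stop_force=8),read_position())
command_gripper(0.0); print('open',read_opening(),read_ft_force(),read_position())
p=read_position()
print(move_straight((p[0],p[1],p[2]+.005),velocity=.02)); print(read_ft_force())
move_straight((p[0],p[1],p[2]+.06),velocity=.04); print(read_ft_force(),read_opening())
wsnap('w_lift'); snap('scene','s_lift')
E
```

```text
stop False [ 0.66132089 -0.00999866  0.10654259]
open 3.7866236602380706e-05 [1.19682929 0.07816569 2.5252768 ] [ 0.66108166 -0.01000613  0.10617342]
False
[-1.03178428  0.69740193 -0.66902281]
[-0.37206468  0.12927221 -0.98852715] -4.4993974344281704e-05
```

View pics/w_lift.png

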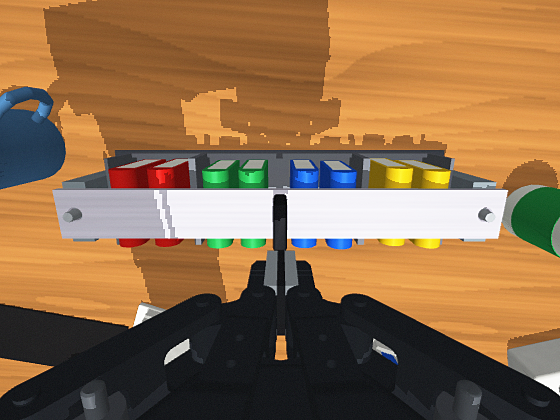

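View pics/s_lift.png

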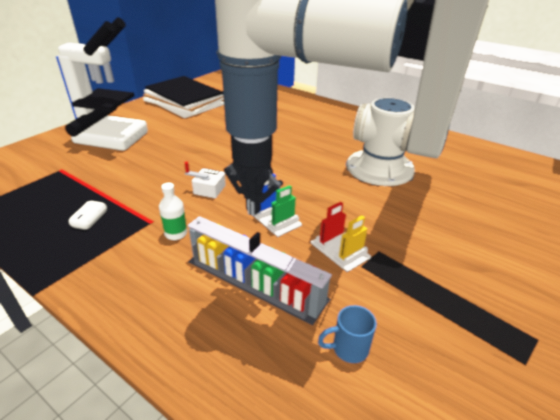

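```bash
python3 - <<'E'
from h import *
import pickle
d=pickle.load(open('pics/w_lift.pkl','rb')); s=capture('scene'); snap('top','t_lift'); t=capture('top')
p=read_position(); print(p, read_ee_rot())
for n,c in(('w',d),('s',s),('t',t)):
    print(n,'tcp',proj(c,p),'rib top',proj(c,[.661,-.01,.134]))
# triangulate rib top from scene+wrist
print(proj(s,[.661,-.01,.1]))
E
```

```text
[ 0.66100698 -0.00999568  0.16602334] [[ 7.32433817e-02 -2.67715511e-04  9.97314061e-01]
 [-9.97314096e-01 -9.83616081e-06  7.32433817e-02]
 [-9.79864786e-06 -9.99999964e-01 -2.67716886e-04]]
w tcp [278.91279762 247.28461562] rib top [279.12627641 229.24797534]
s tcp [253.05522102 223.36772111] rib top [253.37951294 235.12343522]
t tcp [273.82199754 172.46971818] rib top [273.87638013 174.15251509]
[253.70723761 247.02474402]
```

View pics/t_lift.png

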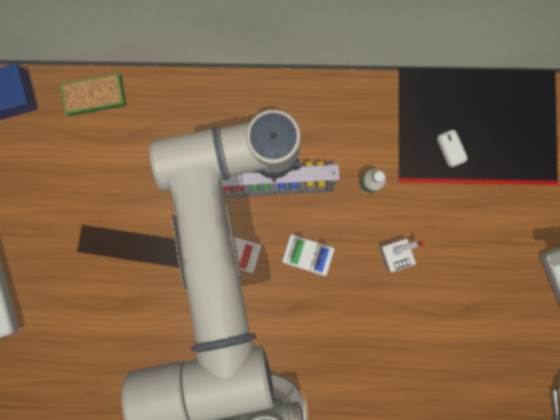

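```bash
python3 - <<'E'
from h import *
a=cv2.imread('pics/w_lift.png')[170:350,200:360]; b=cv2.imread('pics/s_lift.png')[150:290,180:330]
a=cv2.resize(a,(400,450),interpolation=cv2.INTER_CUBIC); b=cv2.resize(b,(400,373),interpolation=cv2.INTER_CUBIC)
o=np.zeros((450,800,3),np.uint8); o[:,:400]=a;o[:373,400:]=b; cv2.imwrite('pics/zz.png',o)
print(read_opening())
E
```

```text
-0.00011803117263050427
```

View pics/zz.png

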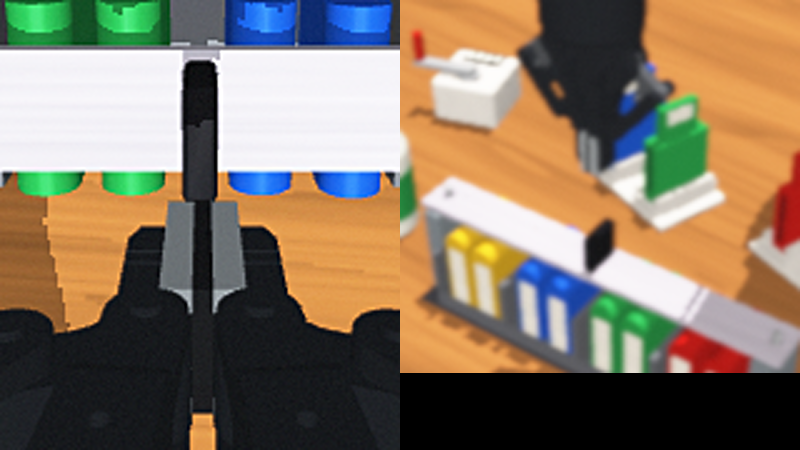

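```bash
cat >> h.py <<'E'
def tri(*obs):
    A=np.zeros((3,3));b=np.zeros(3)
    for d,u,v in obs:
        o,r=ray(d,u,v); r=r/np.linalg.norm(r); M=np.eye(3)-np.outer(r,r); A+=M;b+=M@o
    x=np.linalg.solve(A,b); return x,[np.round(proj(d,x)-[u,v],1) for d,u,v in obs]
E
python3 - <<'E'
from h import *
import pickle
d=pickle.load(open('pics/w_lift.pkl','rb')); s=capture('scene')
print('tip',tri((d,280,250),(s,252,212)))
print('ribtop',tri((d,280,201),(s,255,236)))
d2=pickle.load(open('pics/w_rack.pkl','rb'))
print('rib far-top edge',tri((d,280,194),(d2,278,115)))
print(proj(d,[.677,-.01,.134]),proj(d,[.645,-.01,.134]),proj(d,[.661,-.01,.134]),proj(d,[.645,-.01,.1]))
# how tcp moved: open/close check
for q in (0.05,0.0):
    command_gripper(q); wsnap('w_g%d'%(q*100)); print(read_opening())
E
python3 - <<'E'
import cv2,numpy as np
o=np.hstack([cv2.resize(cv2.imread('pics/w_g%d.png'%k)[150:420,120:440],(400,338)) for k in(5,0)]); cv2.imwrite('pics/zz2.png',o)
E
```

```text
tip (array([ 0.67087704, -0.00782359,  0.2006254 ]), [array([-4.5,  5.9]), array([-1.6,  0.7])])
ribtop (array([ 0.67643768, -0.00345876,  0.14245917]), [array([-9.3,  9.3]), array([-3.9,  1. ])])
rib far-top edge (array([ 0.6788015 , -0.00916589,  0.10358585]), [array([-0.1,  0. ]), array([ 0.1, -0. ])])
[280.85132069 206.77263026] [277.47086932 250.81602796] [279.12627641 229.24797534] [277.84672269 234.02644727]
0.04995194851286159
0.00014391934007759505
```

View pics/zz2.png

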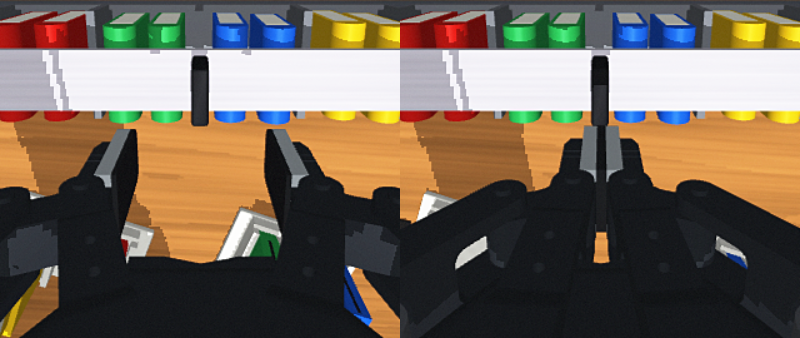

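```bash
python3 - <<'E'
from h import *
move_straight((.661,-.01,.25)); move_to((.34,-.02,.2),R(0))
print(read_ft_force(), move_straight((.34,-.02,.05),velocity=.1,stop_force=6),read_position())
print(move_straight((.34,-.02,.003),velocity=.03,stop_force=6),read_position(),read_ft_force(),read_opening())
s=snap('scene','s_touch'); print(proj(s,read_position())); print(read_time())
E
python3 - <<'E'
import cv2
cv2.imwrite('pics/zz3.png',cv2.resize(cv2.imread('pics/s_touch.png')[70:270,200:420],(660,600),interpolation=cv2.INTER_CUBIC))
E
```

```text
[ 0.53319328  1.11714747 -0.59324407] False [ 0.34040847 -0.01987912  0.05041253]
False [ 0.34015055 -0.01995423  0.00313759] [-0.49415619 -0.30924473  0.2258255 ] -2.766196006329192e-05
[322.34363197 211.51765704]
17.375
```

View pics/zz3.png

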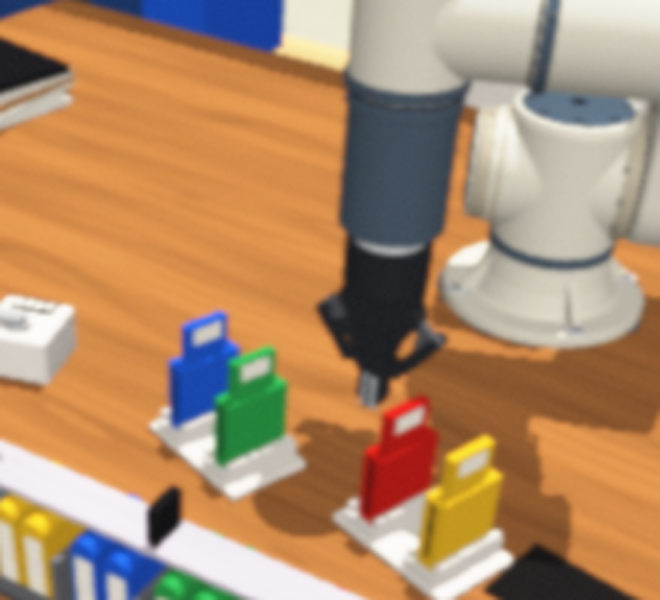

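```bash
python3 - <<'E'
from h import *
try: print(move_straight((.34,-.02,-.04),velocity=.02,stop_force=6))
except Exception as e: print(e)
print(read_position(),read_ft_force())
move_straight((.34,-.02,.10)); print(read_ft_force())
E
```

```text
True
[ 0.33998839 -0.02005194 -0.02796532] [-1.57405527  0.27519403  7.61096883]
[-0.6094623   0.59035002  0.21035757]
```

```bash
cat >> h.py <<'E'
H=0.0275   # tips are this much above the reported TCP
E
python3 - <<'E'
from h import *
K=np.array([.662,-.010]); 
move_straight((.34,-.02,.2)); command_gripper(.05)
move_to((*K,.17),R(4.2))
print('stop',move_straight((*K,.105-H),velocity=.06,stop_force=8),read_position())
command_gripper(0.0); print('open',read_opening(),read_ft_force(),read_position())
wsnap('w_grip'); snap('scene','s_grip')
E
```

```text
stop False [ 0.6623074  -0.00999776  0.07796574]
open 0.009323192159355878 [-0.79945291  2.00604075  1.73861237] [ 0.6621855  -0.0094856   0.07779224]
```

View pics/w_grip.png

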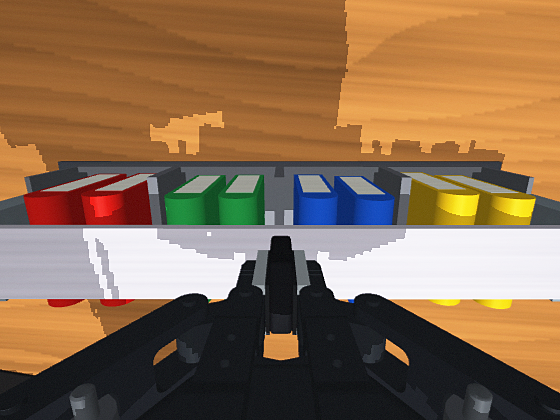

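```bash
python3 - <<'E'
from h import *
p=read_position()
move_straight((p[0],p[1],p[2]+.03),velocity=.03); print(read_ft_force(),read_moment(),read_opening())
move_straight((p[0],p[1],.22),velocity=.1); print(read_ft_force(),read_opening())
wsnap('w_lift2'); snap('scene','s_lift2'); print(read_time())
E
```

```text
[-0.29940938  0.60779952 -2.02277619] [ 0.03897033 -0.01818652 -0.0114005 ] 0.008828704675943874
[ 0.85553923 -0.08461641 -2.93952823] 0.009457777576105369
27.1583
```

View pics/w_lift2.png

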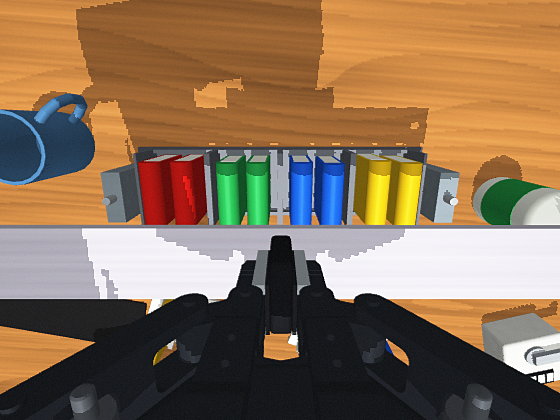

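View pics/s_lift2.png

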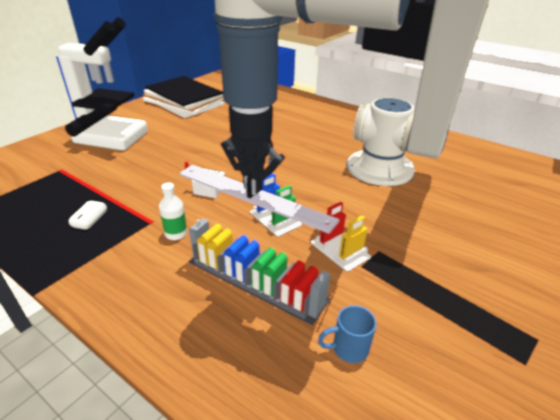

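```bash
python3 - <<'E'
from h import *
M=(.459,.359)
p=read_position()
move_straight((.56,.15,.22),R(0),velocity=.2)
move_straight((*M,.22),R(-7.6),velocity=.2)
move_straight((*M,.02),velocity=.12)
print(move_straight((*M,-.018),velocity=.015,stop_force=3),read_position(),read_ft_force())
command_gripper(.03); print(read_opening(),read_ft_force())
p=read_position(); move_straight((p[0],p[1],.15),velocity=.15)
command_gripper(.05)
move_to((.43,.25,.32),R(0)); wsnap('w_mat2'); snap('top','t_mat2'); print(read_time())
E
```

```text
True [ 0.4590862   0.3590545  -0.01327545] [ 0.17349022 -0.09137501  5.33910278]
0.029733618791121637 [ 0.59602309 -0.49866405 -0.03963953]
36.1667
```

View pics/w_mat2.png

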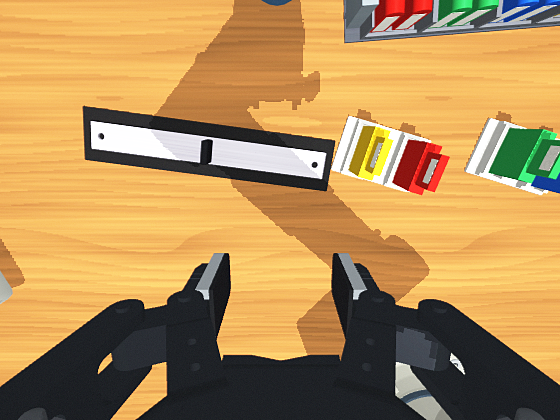

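```bash
python3 - <<'E'
from h import *
move_to((.43,-.01,.26),R(0)); wsnap('w_cad2')
move_to((.63,-.01,.28),R(4.2)); wsnap('w_rack2'); print(read_time())
E
```

```text
38.125
```

View pics/w_cad2.png

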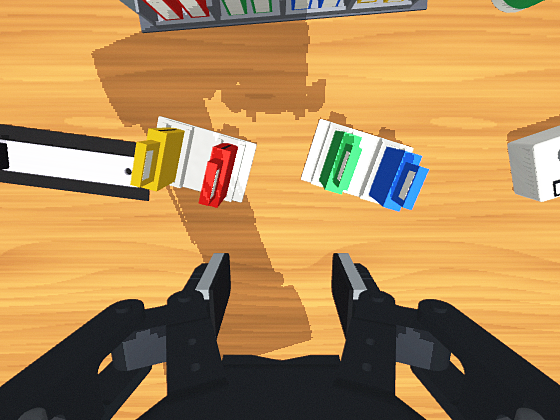

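View pics/w_rack2.png

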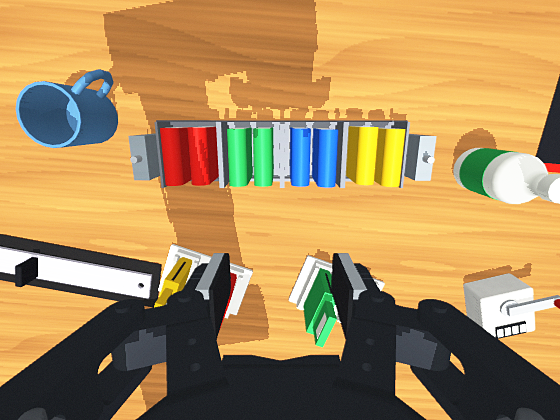

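```bash
cat >> h.py <<'E'
RNG={'red':((0,6),(174,180)),'green':((40,85),),'blue':((100,130),),'yellow':((20,34),)}
def cmask(d,col,smin=110,vmin=60):
    h=cv2.cvtColor(d['frame'],cv2.COLOR_RGB2HSV).astype(int); m=np.zeros(h.shape[:2],bool)
    for a,b in RNG[col]: m|=(h[...,0]>=a)&(h[...,0]<=b)
    return m&(h[...,1]>smin)&(h[...,2]>vmin)
E
python3 - <<'E'
from h import *
import pickle
d=pickle.load(open('pics/w_rack2.pkl','rb'))
g=cv2.cvtColor(d['frame'],cv2.COLOR_RGB2BGR)
cv2.imwrite('pics/rz.png',cv2.resize(g[110:210,125:445],(800,250),interpolation=cv2.INTER_CUBIC))
c0=np.array([.661,-.010]); th=np.radians(4.2); ax=np.array([np.cos(th),np.sin(th)]); ay=np.array([-np.sin(th),np.cos(th)])
for col in RNG:
    m=cmask(d,col); m[:115]=0;m[200:]=0;m[:,:150]=0;m[:,415:]=0
    for row in (135,150,165):
        xs=np.where(m[row])[0]; br=np.where(np.diff(xs)>3)[0]
        segs=[(a[0],a[-1]) for a in np.split(xs,br+1) if len(a)>5]
        for z in (.08,):
            out=[]
            for a,b in segs:
                for u in (a-.5,b+.5):
                    q=onz(d,u,row,z)[:2]-c0; out.append((round(q@ay*1000,1)))
            q=onz(d,segs[0][0],row,.085)[:2]-c0
            print(col,row,segs,out, 'gapmid',np.mean(out[1:3]).round(1) if len(out)==4 else '', 'x',round(q@ax*1000))
E
```

```text
red 135 [(np.int64(160), np.int64(215))] [np.float64(141.4), np.float64(76.9)] gapmid  x 26
red 150 [(np.int64(162), np.int64(216))] [np.float64(140.9), np.float64(76.7)] gapmid  x 9
red 165 [(np.int64(163), np.int64(217))] [np.float64(141.5), np.float64(76.5)] gapmid  x -8
green 135 [(np.int64(227), np.int64(272))] [np.float64(64.2), np.float64(11.2)] gapmid  x 26
green 150 [(np.int64(228), np.int64(272))] [np.float64(63.9), np.float64(11.3)] gapmid  x 9
green 165 [(np.int64(228), np.int64(273))] [np.float64(64.7), np.float64(10.2)] gapmid  x -8
blue 135 [(np.int64(290), np.int64(337))] [np.float64(-8.4), np.float64(-63.7)] gapmid  x 26
blue 150 [(np.int64(290), np.int64(309)), (np.int64(313), np.int64(337))] [np.float64(-8.5), np.float64(-31.9), np.float64(-35.4), np.float64(-64.6)] gapmid -33.6 x 9
blue 165 [(np.int64(290), np.int64(336))] [np.float64(-8.7), np.float64(-64.3)] gapmid  x -8
yellow 135 [(np.int64(348), np.int64(404))] [np.float64(-75.3), np.float64(-141.0)] gapmid  x 26
yellow 150 [(np.int64(347), np.int64(402))] [np.float64(-75.1), np.float64(-140.6)] gapmid  x 9
yellow 165 [(np.int64(346), np.int64(401))] [np.float64(-75.0), np.float64(-141.3)] gapmid  x -8
```

View pics/rz.png

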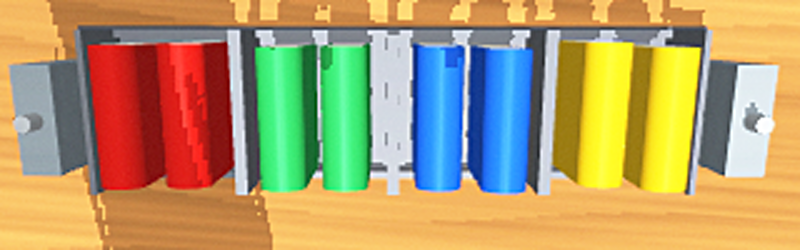

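```bash
cat >> h.py <<'E'
CY=(-16.0)
GUESS={'yellow':(.463,.124),'red':(.444,.060),'green':(.459,-.070),'blue':(.440,-.139)}
E
python3 - <<'E'
from h import *
import pickle
d=pickle.load(open('pics/w_rack2.pkl','rb'))
a=onz(d,(25/2.5)+125,123/2.5+110,.108)[:2]; b=onz(d,765/2.5+125,124/2.5+110,.108)[:2]
print(a,b,(a+b)/2,np.linalg.norm(a-b),np.degrees(np.arctan2(b[0]-a[0],a[1]-b[1])))
# green tops: far end rows
for col in('green','blue'):
    m=cmask(d,col);m[:115]=0;m[200:]=0;m[:,:150]=0;m[:,415:]=0
    ys,xs=np.where(m); print(col,ys.min(),ys.max(),onz(d,250,ys.min()-.5,.085),onz(d,250,ys.max()+.5,.077))
for col in('yellow','blue','green','red'):
    g=GUESS[col]; move_to((*g,.20),R(CY)); wsnap('hov_'+col); print(col,read_position())
print(read_time())
ims=[cv2.imread('pics/hov_%s.png'%c)[90:290,180:380] for c in('yellow','blue','green','red')]
cv2.imwrite('pics/hov.png',cv2.resize(np.hstack(ims),None,fx=1,fy=1))
E
```

```text
[0.65014368 0.14989764] [ 0.67366363 -0.17146939] [ 0.66190366 -0.01078587] 0.3222265611762881 4.185854119310484
green 127 186 [0.69328417 0.02890535 0.085     ] [0.62277743 0.02630299 0.077     ]
blue 127 186 [0.69328417 0.02890535 0.085     ] [0.62277743 0.02630299 0.077     ]
yellow [0.464038   0.12388571 0.20104837]
blue [ 0.44052558 -0.13825414  0.19994327]
green [ 0.45922667 -0.06889581  0.19993607]
red [0.44403532 0.0594832  0.20008502]
41.2417
```

View pics/hov.png

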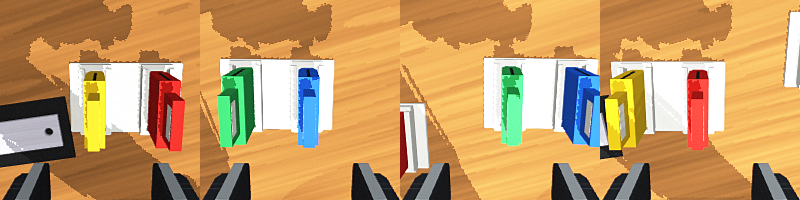

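```bash
cat >> h.py <<'E'
def locate(d,col,g,verbose=True):
    """case centre & yaw from a hover view with guess g (x,y)"""
    m=cmask(d,col,90,70); u0,v0=proj(d,[*g,.122])
    m[270:]=0
    n,l,s,c=cv2.connectedComponentsWithStats(m.astype(np.uint8))
    best=min((i for i in range(1,n) if s[i,4]>250),key=lambda i:abs(c[i][0]-u0)+.5*abs(c[i][1]-v0))
    M=l==best; ys,xs=np.where(M); r1=ys.max()
    # tab near end: top face z=.122 ; use lower rows, mid columns per row
    P=[]
    for r in range(r1-18,r1-3):
        q=np.where(M[r])[0]; P.append(onz(d,(q[0]+q[-1])/2,r,.122)[:2])
        w=q[-1]-q[0]+1
    P=np.array(P); mid=P.mean(0)
    near=onz(d,*( (np.where(M[r1-2])[0].mean()), r1+.5),.122)[:2]
    # far end top of body z=.086
    r0=ys.min(); q=np.where(M[r0+4])[0]; far=onz(d,(q[0]+q[-1])/2,r0-.5,.086)[:2]
    q2=np.where(M[r0+12])[0]
    v=far-near; yaw=np.degrees(np.arctan2(v[1],v[0])); L=np.linalg.norm(v)
    e=v/L; cen=near+e*(L*22/55)
    if verbose: print(col,'rows',r0,r1,'w',w,len(q2),'near',near.round(4),'far',far.round(4),'L',L.round(4),'(.055) yaw',yaw.round(1),'cen',cen.round(4))
    return cen,yaw,L
E
python3 - <<'E'
from h import *
import pickle
for col in GUESS:
    d=pickle.load(open('pics/hov_%s.pkl'%col,'rb')); locate(d,col,GUESS[col])
im=cv2.imread('pics/hov_yellow.png')[140:260,220:340]; im2=cv2.imread('pics/hov_red.png')[140:260,220:340]
cv2.imwrite('pics/hz.png',cv2.resize(np.hstack([im,im2]),(800,400),interpolation=cv2.INTER_NEAREST))
E
```

```text
yellow rows 161 241 w 21 22 near [0.4392 0.1366] far [0.5013 0.1184] L 0.0647 (.055) yaw -16.3 cen [0.464  0.1294]
red rows 160 239 w 21 22 near [0.4206 0.0692] far [0.4815 0.0515] L 0.0634 (.055) yaw -16.2 cen [0.445  0.0621]
green rows 156 235 w 21 21 near [ 0.4363 -0.0718] far [ 0.4972 -0.0892] L 0.0633 (.055) yaw -15.9 cen [ 0.4606 -0.0788]
blue rows 158 237 w 20 22 near [ 0.4161 -0.1399] far [ 0.4773 -0.1564] L 0.0634 (.055) yaw -15.1 cen [ 0.4406 -0.1465]
```

View pics/hz.png

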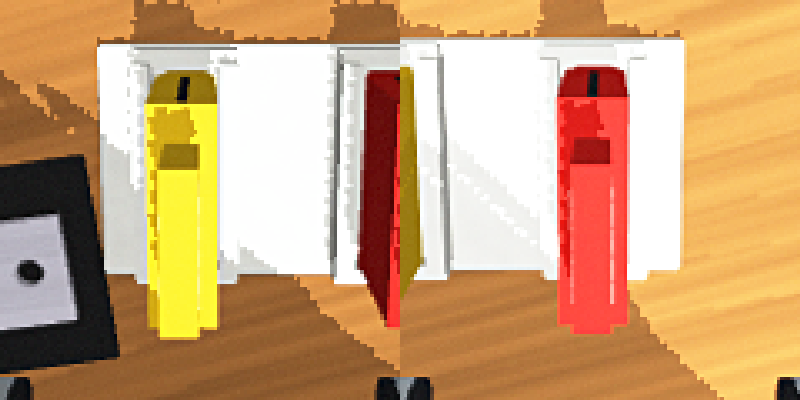

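```bash
sed -i 's/far=onz(d,(q\[0\]+q\[-1\])\/2,r0-.5,.086)/q=np.where(M[r0+12])[0]; far=onz(d,(q[0]+q[-1])\/2,r0+9.7,.086)/; s/cen=near+e\*(L\*22\/55)/cen=near+e*(.022+(L-.055)\/2)/' h.py
python3 - <<'E'
from h import *
import pickle
for col in GUESS:
    d=pickle.load(open('pics/hov_%s.pkl'%col,'rb')); c,y,L=locate(d,col,GUESS[col])
    print(proj(d,[*c,.122]))
E
```

```text
yellow rows 161 241 w 21 22 near [0.4392 0.1366] far [0.4926 0.1219] L 0.0554 (.055) yaw -15.4 cen [0.4606 0.1307]
[273.10979208 216.65713405]
red rows 160 239 w 21 22 near [0.4206 0.0692] far [0.4726 0.0541] L 0.0542 (.055) yaw -16.2 cen [0.4413 0.0631]
[277.04047991 215.16983434]
green rows 156 235 w 21 21 near [ 0.4363 -0.0718] far [ 0.4881 -0.0876] L 0.0542 (.055) yaw -17.0 cen [ 0.4569 -0.0781]
[292.3145798  210.98434236]
blue rows 158 237 w 20 22 near [ 0.4161 -0.1399] far [ 0.4682 -0.1548] L 0.0541 (.055) yaw -15.9 cen [ 0.4368 -0.1458]
[289.33104622 213.0806449 ]
```

```bash
cat >> h.py <<'E'
RC=np.array([.662,-.0105]); RY=4.2
SLOT={'red':.114,'green':.038,'blue':-.038,'yellow':-.114}
def bay(col):
    t=np.radians(RY); return RC+SLOT[col]*np.array([-np.sin(t),np.cos(t)])
CEN={'yellow':(.4606,.1307),'red':(.4413,.0631),'green':(.4569,-.0781),'blue':(.4368,-.1458)}
def pick(col):
    g=CEN[col]; command_gripper(.045)
    move_to((*g,.20),R(CY)); d=wsnap('pre_'+col); c,yaw,L=locate(d,col,g)
    if np.linalg.norm(c-g)>.006 or abs(yaw-CY)>3 or abs(L-.055)>.003:
        print('MISMATCH',c-g); return False
    move_straight((*c,.11),R(CY),velocity=.15)
    st=move_straight((*c,.0925-H),velocity=.06,stop_force=6); print('descend stop',st,read_position(),read_ft_force())
    if st: return False
    command_gripper(0); print('opening',read_opening())
    z=read_position()[2]
    move_straight((*c,z+.03),velocity=.06); move_straight((*c,.21),velocity=.15)
    print('lifted',read_opening(),read_ft_force(),z); return z
def insert(col,z):
    b=bay(col)
    move_straight((*(b*np.array([.93,1])),.21),R(RY),velocity=.2)
    move_straight((*b,.21),velocity=.15)
    wsnap('ins_'+col)
    move_straight((*b,z+.088),velocity=.12)
    st=move_straight((*b,z),velocity=.03,stop_force=45); p=read_position()
    print('insert stop',st,p,'dz',p[2]-z,'F',read_ft_force(),read_opening())
E
python3 - <<'E'
from h import *
z=pick('yellow')
if z: insert('yellow',z)
print(read_time())
E
python3 - <<'E'
import sys; sys.path.insert(0,'.')
from h import *
snap('scene','s_y'); wsnap('w_y')
cv2.imwrite('pics/sy.png',np.hstack([cv2.resize(cv2.imread('pics/s_y.png')[170:330,140:340],(400,320)),cv2.resize(cv2.imread('pics/w_y.png'),(400,320))]))
E
```

```text
yellow rows 157 236 w 22 22 near [0.4393 0.1366] far [0.4913 0.1217] L 0.054 (.055) yaw -16.0 cen [0.46   0.1307]
descend stop False [0.46032772 0.13077882 0.06529506] [ 0.70883728 -0.34312325  0.8589763 ]
opening 0.008849707993165009
lifted 0.009355574571953407 [-0.39669812 -1.06275197 -1.87432925] 0.06543059260002423
insert stop False [ 0.67036858 -0.12415602  0.0654855 ] dz 5.490914293677929e-05 F [ 0.62246493  1.10147255 -1.79225792] 0.009083931063371622
51.4333
```

View pics/sy.png

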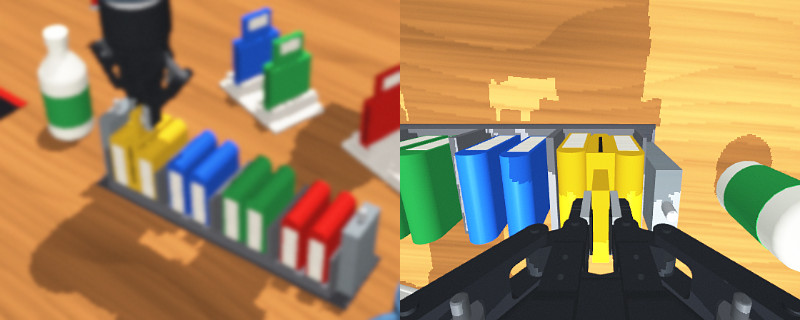

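```bash
cat >> h.py <<'E'
def seat():
    p=read_position(); st=move_straight((p[0],p[1],p[2]-.006),velocity=.015,stop_force=10); q=read_position()
    print('seat',st,'dz',q[2]-p[2],read_ft_force(),read_opening())
    command_gripper(.03); print('released',read_ft_force())
    move_straight((q[0],q[1],q[2]+.05),velocity=.08); move_straight((q[0],q[1],.21),velocity=.2)
E
python3 - <<'E'
from h import *
seat(); b=bay('yellow'); snap('scene','s_y2'); wsnap('w_y2'); print(read_time())
cv2.imwrite('pics/sy2.png',np.hstack([cv2.resize(cv2.imread('pics/s_y2.png')[170:330,140:340],(400,320)),cv2.resize(cv2.imread('pics/w_y2.png'),(400,320))]))
E
```

```text
seat True dz 1.6439496564796263e-05 [-0.10297122  0.86294778  4.31611609] 0.009070772981271713
released [-0.06058294 -0.21748644 -0.2940285 ]
53.625
```

View pics/sy2.png

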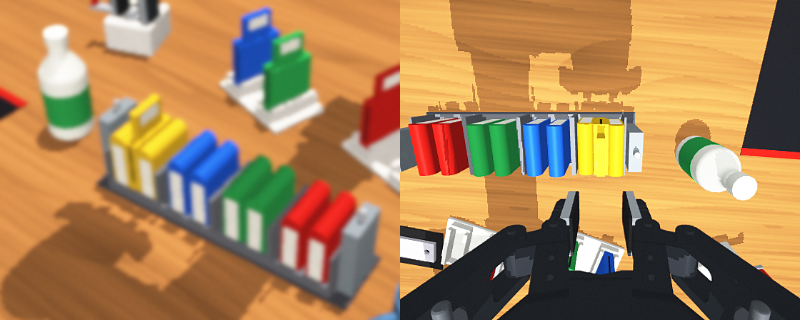

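```bash
python3 - <<'E'
from h import *
for col in('red','blue','green'):
    z=pick(col)
    if not z: break
    insert(col,z); seat(); print(read_time())
snap('scene','s_3'); wsnap('w_3'); snap('top','t_3')
cv2.imwrite('pics/s3.png',np.hstack([cv2.resize(cv2.imread('pics/s_3.png')[170:330,140:340],(400,320)),cv2.resize(cv2.imread('pics/w_3.png'),(400,320))]))
E
```

```text
red rows 157 236 w 21 22 near [0.4208 0.0694] far [0.4729 0.0545] L 0.0542 (.055) yaw -15.9 cen [0.4416 0.0635]
descend stop False [0.44191418 0.06354159 0.06531218] [0.43131476 1.51986265 1.33266206]
opening 0.009224760870532847
lifted 0.00863783308691984 [-0.0724551  -0.21537442 -1.9377379 ] 0.06542186497538124
insert stop False [0.65369041 0.1032598  0.06552126] dz 9.939032973324546e-05 F [ 0.67648101 -0.39816307 -0.87958662] 0.008965785164946696
seat True dz -5.994402069765814e-05 [-0.40291971  0.38147857  5.02660677] 0.009025845262546035
released [-0.01595069  0.46160908 -0.53668685]
65.9583
blue rows 157 236 w 21 22 near [ 0.4163 -0.1395] far [ 0.4683 -0.1548] L 0.0542 (.055) yaw -16.4 cen [ 0.437  -0.1456]
descend stop False [ 0.43737034 -0.14568627  0.06529552] [-0.94096585  0.51940184  0.22676212]
opening 0.008838107250263662
lifted 0.008935794109763383 [-0.31776072  0.12344177 -1.91478351] 0.06541231418171425
insert stop False [ 0.66480716 -0.04841981  0.06550964] dz 9.732882255147901e-05 F [ 0.03219131 -0.26745759 -0.96015352] 0.008953102205815203
seat True dz -4.596875621695751e-05 [0.04330765 0.40793324 3.88052009] 0.009062079014384914
released [-0.37708786 -0.01584631  0.18747688]
78.5667
green rows 157 235 w 21 22 near [ 0.4368 -0.0724] far [ 0.488  -0.0875] L 0.0534 (.055) yaw -16.4 cen [ 0.4571 -0.0784]
descend stop False [ 0.45744417 -0.07839448  0.06528819] [0.23711167 0.46024034 0.67340118]
opening 0.009427328343672794
lifted 0.009112074084799544 [-0.10290231  0.46942081 -1.59326413] 0.06541638234335151
insert stop False [0.65926685 0.0273721  0.06549794] dz 8.155658001997301e-05 F [ 0.16031263 -0.23075577 -1.44426989] 0.009209230903837561
seat True dz -2.008925862669042e-05 [ 0.02197626 -0.2413919   3.0444971 ] 0.008759572986909398
released [-1.01481975 -1.13633506  0.17049111]
90.6917
```

View pics/s3.png

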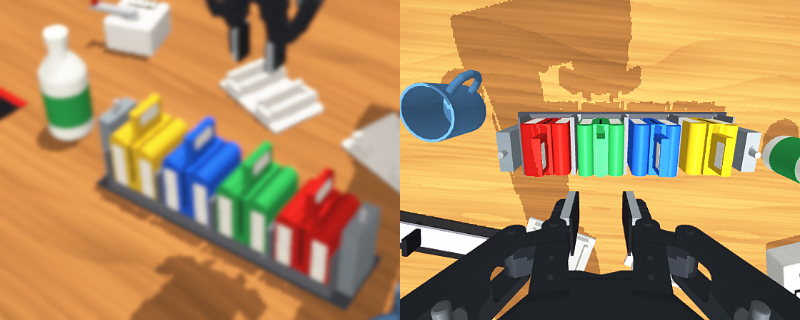

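```bash
python3 - <<'E'
from h import *
move_to((.42,-.36,.22),R(0)); command_gripper(0.0); d=wsnap('w_lev2'); print(read_time())
m=cmask(d,'red',120,60); m[260:]=0
n,l,s,c=cv2.connectedComponentsWithStats(m.astype(np.uint8))
for i in range(1,n):
    if s[i,4]>20: print(s[i],c[i],onz(d,*c[i],.095),onz(d,*c[i],.078))
cv2.imwrite('pics/lz.png',cv2.resize(cv2.imread('pics/w_lev2.png')[60:260,180:430],(800,640),interpolation=cv2.INTER_CUBIC)[:600])
E
```

```text
92.9583
[327 122  17  13 181] [334.93922652 127.77900552] [ 0.48602899 -0.4104595   0.095     ] [ 0.48574141 -0.41333099  0.078     ]
```

View pics/lz.png

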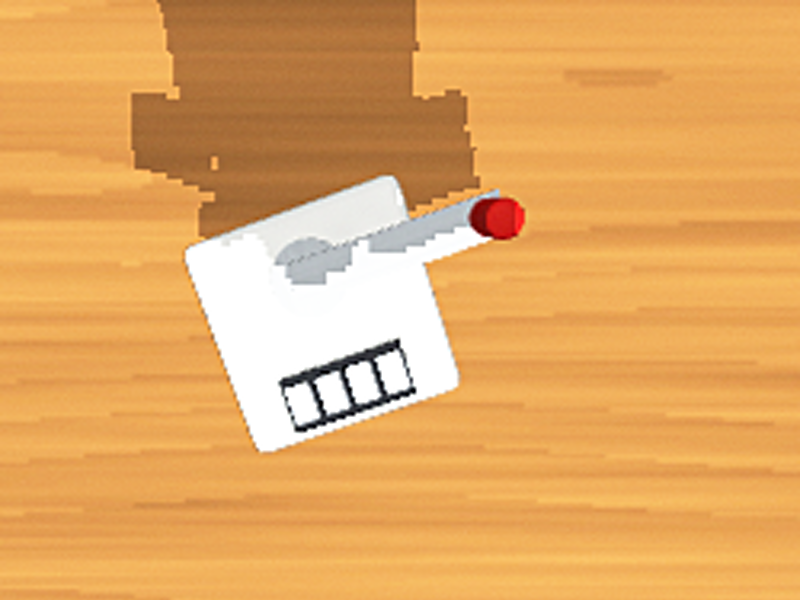

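```bash
python3 - <<'E'
from h import *
import pickle
d=pickle.load(open('pics/w_lev2.pkl','rb'))
z=lambda u,v,h: onz(d,180+u/3.2,60+v/3.2,h)[:2]
c=np.array([z(*q,.05) for q in((187,245),(393,178),(458,385),(262,450))]); print(c.round(4),np.linalg.norm(np.diff(c,axis=0),axis=1))
C=c.mean(0); up=(c[0]+c[1]-c[2]-c[3]); up/=np.linalg.norm(up); P=C+.015*up
k=z(503,216,.095); k2=z(497,218,.085)
print('C',C,'up',up,'P',P,'knob',k,'r',np.linalg.norm(k-P),'disc',z(317,277,.061))
a=np.degrees(np.arctan2(*(k-P)[::-1])); print('angle',a,'armdir', [np.degrees(np.arctan2(*(z(480,225,.061)-z(320,275,.061))[::-1]))])
E
```

```text
[[ 0.4762 -0.3161]
 [ 0.4975 -0.384 ]
 [ 0.4293 -0.4078]
 [ 0.4062 -0.3399]] [0.07114985 0.07222325 0.07174099]
C [ 0.45227585 -0.36191398] up [0.94552179 0.32555882] P [ 0.46645868 -0.35703059] knob [ 0.4862772  -0.41250278] r 0.05890617605574575 disc [ 0.46660539 -0.35922842]
angle -70.3397388562303 armdir [np.float64(-72.90639052998516)]
```

```bash
cat >> h.py <<'E'
P=np.array([.4665,-.3575]); TH0=np.radians(-70.5)
def pose(a,back=.017,r=.058):
    t=TH0+a; k=P+r*np.array([np.cos(t),np.sin(t)]); tg=np.array([-np.sin(t),np.cos(t)])
    return k-tg*back, R(np.degrees(t)+90), tg
E
python3 - <<'E'
from h import *
print(read_joint_positions())
for a in np.linspace(0,1.25,6):
    p,r,t=pose(a); q=ik((*p,.067-H),r); print(a.round(2),p.round(3),None if q is None else np.round(q,2))
E
```

```text
[-4.25418376e-01  2.57568335e-01  1.53392144e-01  1.28106607e-05
 -1.46668566e+00  1.99650182e+00]
0.0 [ 0.47  -0.418] [-0.48  0.5   0.05  0.   -1.12  2.39]
0.25 [ 0.485 -0.415] [-0.46  0.52  0.07  0.   -1.13  2.63]
0.5 [ 0.498 -0.409] [-0.45  0.53  0.09  0.   -1.14  2.86]
0.75 [ 0.51  -0.399] None
1.0 [ 0.519 -0.387] [-0.4   0.53  0.1   0.   -1.14 -2.97]
1.25 [ 0.525 -0.373] [-0.38  0.53  0.09  0.   -1.14 -2.75]
```

```bash
sed -i 's/np.degrees(t)+90), tg/np.degrees(t)-90), tg/' h.py
python3 - <<'E'
from h import *
z=.068-H
p,r,t=pose(0,.045); move_to((*p,.20),r); wsnap('w_lev3')
move_straight((*p,z),velocity=.1); f0=read_ft_force()
p,r,t=pose(0,.024); move_straight((*p,z),r,velocity=.03,stop_force=6)
a=0; 
while a<1.4:
    p,r,t=pose(a); st=move_straight((*p,z),r,velocity=.04,stop_force=9); f=(np.array(read_ft_force())-f0)[:2]@t
    print(round(a,2),st,round(f,2),np.round(read_position(),4))
    if a>.8 and (f<-8 or st): break
    a+=.1
snap('scene','s_lev'); wsnap('w_lev4'); print(read_time())
cv2.imwrite('pics/l4.png',np.hstack([cv2.resize(cv2.imread('pics/s_lev.png')[130:250,130:280],(400,320)),cv2.resize(cv2.imread('pics/w_lev4.png'),(400,320))]))
E
```

```text
0 False -0.12 [ 0.47   -0.4179  0.0405]
0.1 False -0.18 [ 0.4757 -0.4172  0.0404]
0.2 False 0.35 [ 0.4815 -0.416   0.0404]
0.3 False -0.4 [ 0.4873 -0.4142  0.0405]
0.4 False -0.27 [ 0.4928 -0.4118  0.0405]
0.5 False 0.19 [ 0.4981 -0.4089  0.0405]
0.6 False -0.69 [ 0.5032 -0.4056  0.0405]
0.7 False -0.65 [ 0.5078 -0.4017  0.0406]
0.8 False -0.57 [ 0.5121 -0.3974  0.0406]
0.9 False -0.29 [ 0.5159 -0.3927  0.0406]
1.0 False -0.83 [ 0.5192 -0.3875  0.0406]
1.1 False -1.27 [ 0.522  -0.3822  0.0407]
1.2 True -4.89 [ 0.5236 -0.38    0.0407]
101.8583
```

View pics/l4.png

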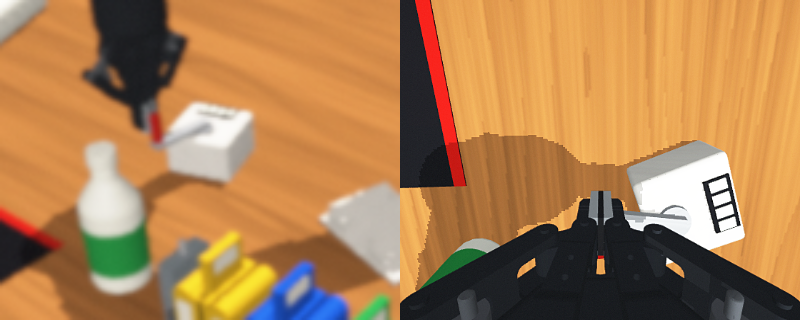

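```bash
python3 - <<'E'
from h import *
z=.068-H
p,r,t=pose(1.25); print(move_straight((*p,z),r,velocity=.02,stop_force=8),read_ft_force(),read_position()); pause(.3); print(read_ft_force())
s=snap('scene','s_lev5'); m=cmask(s,'red',120,60); m[:150]=0;m[210:]=0;m[:,:150]=0;m[:,230:]=0
ys,xs=np.where(m); print(len(xs),xs.mean(),ys.mean(),onz(s,xs.mean(),ys.mean(),.082))
for a in(.9,1.0,1.1,1.2):
    q=P+.06*np.array([np.cos(TH0+a),np.sin(TH0+a)]); print(a,q,proj(s,[*q,.082]))
E
```

```text
True [-0.18309314 -5.41400013  0.23416186] [ 0.52374437 -0.38016981  0.04076108]
[ 0.81585696 -5.33058448  1.29875049]
39 187.89743589743588 177.35897435897436 [ 0.52922487 -0.3575408   0.082     ]
0.9 [ 0.52325365 -0.37696853] [184.68878507 174.29083125]
1.0 [ 0.52491372 -0.37120536] [185.66189112 175.17760238]
1.1 [ 0.52599015 -0.36530524] [186.82649822 176.00058909]
1.2 [ 0.52647217 -0.35932714] [188.17164697 176.75023634]
```

```bash
python3 - <<'E'
from h import *
z=.068-H
for a in (1.05,.8,.55,.3,.05,-.2): 
    p,r,t=pose(a); move_straight((*p,z),r,velocity=.12)
p,r,t=pose(-.2,.04); move_straight((*p,z),r,velocity=.1); move_straight((*p,.22),velocity=.15)
move_to((.42,-.30,.25),R(0)); d=wsnap('w_lev6'); 
m=cmask(d,'red',120,60); m[260:]=0
n,l,s,c=cv2.connectedComponentsWithStats(m.astype(np.uint8))
for i in range(1,n):
    if s[i,4]>20: print(s[i],c[i],onz(d,*c[i],.09))
move_to((.62,-.01,.30),R(4.2)); wsnap('w_fin'); move_to((.34,-.1,.3),R(0)); snap('top','t_fin'); snap('scene','s_fin'); print(read_time())
E
```

```text
[377 122  20  12 198] [386.72727273 126.96969697] [ 0.48593644 -0.40951608  0.09      ]
111.55
```

View pics/w_lev6.png

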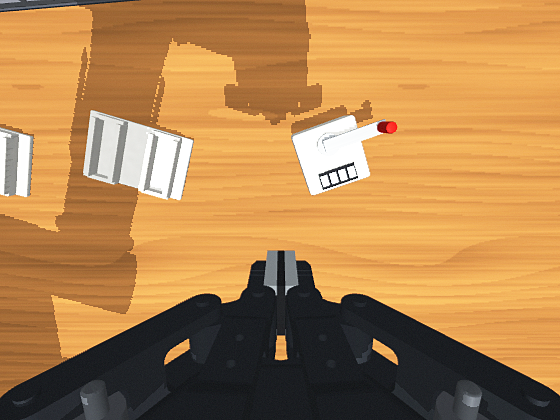

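View pics/w_fin.png

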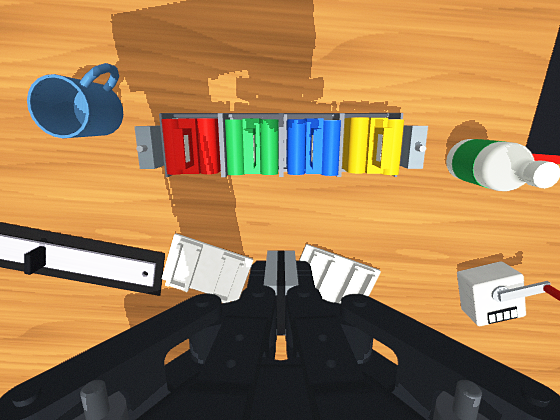

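View pics/s_fin.png

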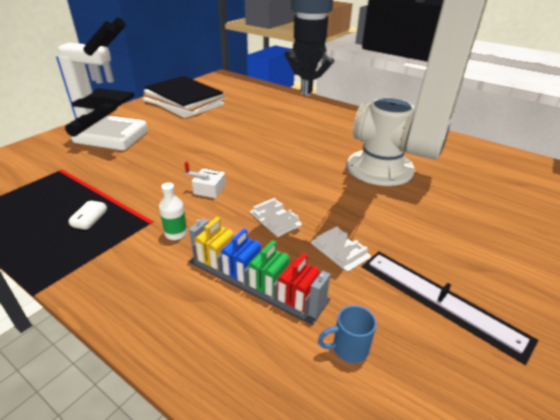

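View pics/t_fin.png

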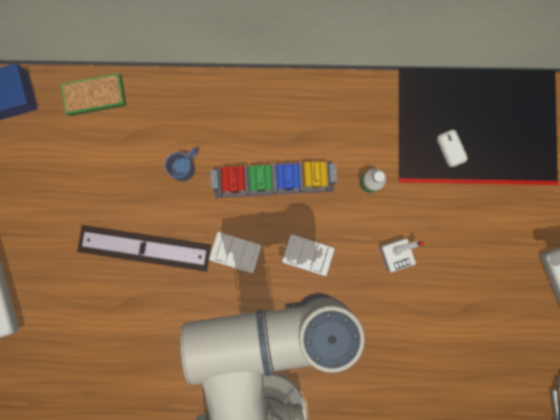

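```bash
python3 -c "
from h import *
print(read_ft_force(),read_time()); finish_job()"
```

```text
[0.67026908 0.45760387 0.31521295] 111.55
the job is handed in; nothing more can be done
```

The job is handed in, at about 112 s on the robot's clock. The keeper came off level and lies flat and lengthwise on the middle of the mat. All four cases (yellow, red, blue, green) are down between their own binders. The lever was swung to its stop and has sprung back.

**Setbacks:**
- **Missed grasp:** my first try at the keeper closed just above the rib and moved nothing. A light touch on the desk showed the fingertips about 27 mm above the reported TCP. I corrected for that from then on, and every later grasp held.
- **Caddies:** neither caddy had moved when I re-measured each case before picking it.

**Last checks:**
- **Cases:** each reached the height for the bay floor and met firm resistance when pressed again. The last pictures show a binder upright on either side of each case.
- **Lever:** force rose sharply at about 1.14 rad of commanded arc, and a second push went no further. The scene camera put the knob at about 1.1 to 1.2 rad. Afterwards a picture put the knob within about 3 mm of where it started. I could not read the lever angle directly.
- **Bottle and mug:** they sit at the same pixels as at the start.

None of the last checks failed.

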